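# Square a parcel into the measuring tray and hold it for the reading

## Robot

A 6-joint arm with a two-finger parallel gripper is mounted at the origin on a cart in front of the work surface, level with it; the furniture and walls round the work are solid. World frame = base frame: x ahead of the robot, y to its left, z up, the work surface at z = 0. Lengths are in m, angles in rad, forces in N, time in s.
With the tool pointing down it reaches from about 0.3 to 0.95 m from the base axis. Payload 3.1 kg.
Tool frame: the origin (TCP) lies on the centre line of the jaws, within the pads' length; the fingertips stand 19 mm ahead of it and the grasp point (between the pads) is the TCP; z points along the fingers, y is the line along which they close (so a half turn about z gives the same grasp; the last joint's range is limited). The gripper opens to 85 mm and grips with 20 to 120 N. Pads are 22 mm wide; open, the fingers measure 114 mm over their backs; the gripper's body (76 mm by 85 mm) begins 54 mm behind the grasp point. The pads swing forward as they close: fully open they stand 13 mm farther back than shut.
Start: joints at [1.145, 0.308, 1.634, -0, 1.2, -0.07], TCP at [0.218, 0.586, 0.25] pointing down, gripper open.
Joint ranges: [-3.06, 3.06], [-0.79, 1.96], [0.05, 2.63], [-1.19, 4.34], [0.05, 2.64], [-2.94, 2.94]. Speed limits (rad/s): [2.79, 2.79, 3.14, 3.14, 3.14, 3.14].

## Interface

Orientations are given as a unit quaternion [x, y, z, w].
In Python, from bench import manip, fingers, solver, read_camera, order, status gives the robot as it stands. Calls block until the motion is done:
- manip.reach(position, orientation): joint-space move of the TCP to a pose.
- manip.servo_line(position, vel=0.15, frame=None, guard=None): straight line of the TCP; frame=None keeps the orientation; vel is the mean speed in m/s. With guard (N) it stops when the force on the tool has changed by that much, and returns True; else False.
- manip.move_j(angles): joint-space move.
- fingers.open_jaws() and fingers.grasp(effort=None): open the fingers fully, or close them until they stop; effort is the grip in N (None keeps the last).
- manip.sleep(seconds).
- solver.ik(position, orientation): joint angles nearest the present ones, or None.
- read_camera(name): name is "scene" or "top"; returns a dict with "image" (384x512x3 uint8, blue, green, red), "vertical_fov" (degrees; the focal length in pixels is half the picture's height over the tangent of half this angle, whatever the lens; pixels are square), "cx", "cy" (the principal point, pixels), "cam_to_world" (4x4, takes a point from camera to world coordinates). Camera axes: x right, y up, looking along -z (the intrinsics and any distortion apply to the point x, -y, -z); pixel columns grow to the right and rows downward; lengths in m; the calibration is good to about 2 mm. A picture is of the moment at which its call begins. There is no depth.
A pose or a line that the arm cannot do raises manip.IKError and nothing moves.
- order.job_done(): hands the job in; it is judged then, once.
Readings, each from a call of its own:
- status.get_time(): time.
- status.get_joint_pos(): joint angles.
- status.get_joint_velocities(): joint speeds.
- status.get_joint_torque(): joint torques, N m.
- status.get_eef_pos(): TCP position.
- status.get_eef_rot(): TCP orientation.
- status.get_contact_force(): force on the tool from outside, world axes, zero at the start.
- status.get_moment(): the same for the moment, N m.
- status.get_grip_width(): finger opening in m.
- status.get_finger_force(): force on a finger pad.
Only numpy, scipy, OpenCV 4.12 (cv2) and the standard library are available. Lean on these libraries where they do the work, as an engineer would, in place of code of your own. Each camera call takes 0.05 s, during which the arm holds its last target. There are 200 camera calls.

## Task

Measure the smaller (narrower) of the two parcels waiting on the left of the worktop: first swing the measuring tray's folded side fence fully upright by its T-handle, then set that parcel flat on the tray with its long side along the fixed rear fence and press it firmly home into the corner, so that it touches both fences at once and both sprung feelers are pushed in flush. Finish while holding it pressed there for the reading, as the feelers would push it out again; leave the other parcel, the glue stick and the white label rolls where they are, and do not tip the parcel over.

Things in the scene. Friction and masses are not known exactly. Their poses are not given: they have to be found in the camera images.
- tray: Parcel measuring tray, bolted down: grey plate 190 (x) x 220 (y) x 8 mm, ruled edges. Origin: centre of its underside; z up, x away from the robot to the rear fence (yaw within 0.2 rad), y left to the side fence. Fence faces: rear x = +75 mm, side (upright) y = +85 mm. Behind the rear fence a switch box (top 23 mm) and, at y = -85 mm, a grey junction box (top 28 mm above the worktop).
- rear_fence: Fixed steel bar along the tray's y, 12 mm thick, 150 mm long (tray y -77 to +73 mm), top 24 mm above the worktop (16 above the plate). Origin: middle of its face's lower edge, on the plate; axes as the tray's. Rigid.
- corner (a point): Inner corner of the tray: where the planes of the two fence faces meet, on the plate's top (8 mm above the worktop). Axes as the tray's; the plate lies to -x and -y of it. A parcel fully home has its centre at x = -32, y = -63.5 mm from here.
- side_fence (a joint): Hinge of the fold-up side fence (rad): 0 folded flat inward over the plate, 1.571 upright on its stop (it cannot swing further out). Starts 0 to 0.25. Friction hinge (0.08 N m, about 2 N at the handle), stays where left. Axis along tray x at y = +85 mm, 16 mm above the worktop. Steel plate, tray x -85 to +65 mm, 40 mm wide, 6 thick: upright its top is 56 mm above the worktop, folded 22 mm.
- fence_handle (a point): Centre of the fence's T-handle: a black round bar, 28 mm long along tray x, 12 mm diameter on a stem, at tray x = -45 mm, 28 mm from the hinge axis along the fence, 34 mm off its inner face. Folded it stands 50 mm above the worktop; upright it points out to the left, 44 mm up. Held by its two ends, it can turn between the pads. A 22 mm wide, 14 mm high switch box is beside it at tray x = +43 mm.
- rear_feeler (a joint): Sprung brass feeler pin (10 mm diameter) in the rear fence, at tray y = +21.5 mm, 16.5 mm above the worktop: 0 = stands 6 mm out of the fence, 0.006 m = pushed in flush. 2 N at first, 5 N when flush.
- side_feeler (a joint): The same kind of sprung pin in the side fence, at tray x = +43 mm, with the fence upright 32 mm above the worktop: 0 = stands 6 mm out, 0.006 m = flush. 2 N at first, 5 N when flush.
- small_parcel: The parcel to measure: sealed brown cardboard carton, 64 (x) x 127 (y) x 48 mm high, label on top, 0.14 to 0.28 kg, the smaller of the two parcels on the left. Origin: centre of its underside, z up, y along its length (either end may go to the side fence). Gripped across its width with the fingertips over 24 mm above the worktop, the fingers pass over the low rear fence.
- wide_parcel: Another brown carton, 93 (x) x 133 (y) x 48 mm, standing in the same row (either of the two places); leave alone. Origin: centre of its underside.
- glue: Upright glue stick, 26 mm diameter, 86 mm tall, at the back of the worktop; leave alone. Origin: centre of its underside.
- white_roll: White label roll standing at the back of the worktop, 53 mm diameter, 50 mm high; leave alone. Origin: centre of its underside.

How it is judged:
By the outcome, as a careful person would: the job done as asked, in the order asked, and still so for the second after the job is handed in, while the arm keeps its last pose, push and grip.
It also fails if it takes over 64 s, if anything falls off the work surface, if the arm or the gripper's body presses on something with over 40 N, if the wrist force passes 120 N, or if a joint passes its speed limit or range.

## Working session

There is one attempt and no reset: what is moved stays moved. The work goes in short steps, each a Python script; the robot and the scene stay as the last script left them, time stands still between calls to the robot, and variables do not carry over. Pictures are saved under pics/ and viewed, at most 10 in all, crops included, and the job is handed in when it is done.

```bash
mkdir -p pics; ls; python3 - <<'E'
from bench import *
import cv2,numpy as np
for n in ("scene","top"):
    c=read_camera(n); cv2.imwrite(f"pics/{n}0.png",c["image"]); print(n,c["vertical_fov"],c["cx"],c["cy"],[k for k in c]); print(np.round(c["cam_to_world"],4).tolist()); print({k:v for k,v in c.items() if k not in("image","cam_to_world")})
print(status.get_eef_rot(),status.get_time())
E
```

```text
pics
scene 47.78080628886729 260.09585854607576 191.10191611139567 ['image', 'vertical_fov', 'cx', 'cy', 'cam_to_world']
[[0.498, 0.6138, -0.6126, -0.0807], [-0.8672, 0.3548, -0.3494, -0.3692], [0.0028, 0.7052, 0.709, 0.8595], [0.0, 0.0, 0.0, 1.0]]
{'vertical_fov': 47.78080628886729, 'cx': 260.09585854607576, 'cy': 191.10191611139567}
top 51.51514636080401 248.1288451887918 190.08932589582218 ['image', 'vertical_fov', 'cx', 'cy', 'cam_to_world']
[[-0.0081, 0.9768, -0.2141, 0.3232], [-1.0, -0.0072, 0.0047, 0.0274], [0.0031, 0.2141, 0.9768, 1.3036], [0.0, 0.0, 0.0, 1.0]]
{'vertical_fov': 51.51514636080401, 'cx': 248.1288451887918, 'cy': 190.08932589582218}
[ 1.76953413e-01  9.84218678e-01 -1.00916729e-03 -2.56304634e-04] 0.1
```

View pics/scene0.png

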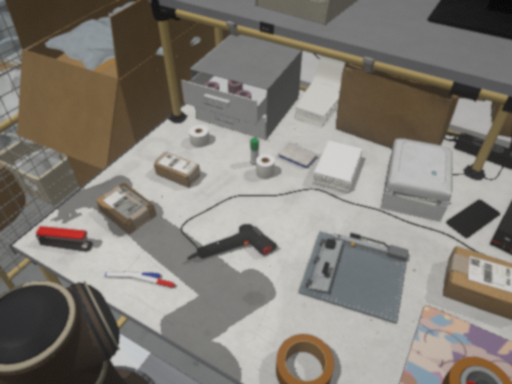

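View pics/top0.png

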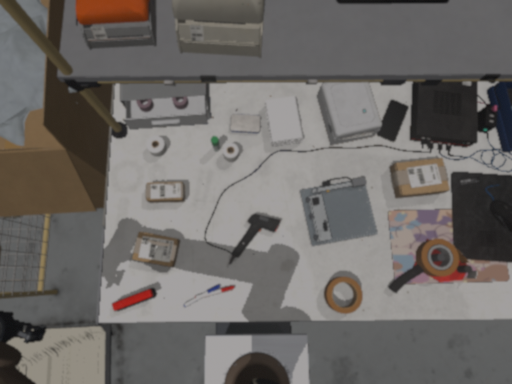

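The scene view shows the tray at about (355,275), with its folded fence on the left at (325,265). The small parcel is at (177,168) and the wide one at (126,207). In the top view the tray is at (340,212), the small parcel at (165,191) and the wide one at (155,250). I'll zoom in to pick corners.

```bash
python3 - <<'E'
import cv2,numpy as np
def crop(n,x,y,w,h,s):
    im=cv2.imread(f"pics/{n}0.png")[y:y+h,x:x+w]
    im=cv2.resize(im,None,fx=s,fy=s,interpolation=cv2.INTER_CUBIC)
    for i in range(0,w,10):
        cv2.line(im,(i*s,0),(i*s,6),(0,0,255),1); cv2.putText(im,str(x+i),(i*s,16),0,.33,(0,0,255),1)
        for j in range(0,h,10): cv2.circle(im,(i*s,j*s),1,(0,255,255),-1)
    for j in range(0,h,10): cv2.putText(im,str(y+j),(0,j*s+4),0,.33,(0,0,255),1)
    return im
cv2.imwrite("pics/c1.png",np.hstack([crop("top",295,170,90,80,4),crop("top",130,170,65,80,4)]) if 0 else crop("top",295,170,90,80,8))
cv2.imwrite("pics/c2.png",crop("scene",295,225,120,95,6))
a=crop("top",140,172,55,40,7);b=crop("scene",145,145,65,45,7)
o=np.zeros((600,460,3),np.uint8);o[:a.shape[0],:a.shape[1]]=a;o[282:282+b.shape[0],:b.shape[1]]=b[:318]
cv2.imwrite("pics/c3.png",o)
E
```

```text
(no output)
```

View pics/c1.png

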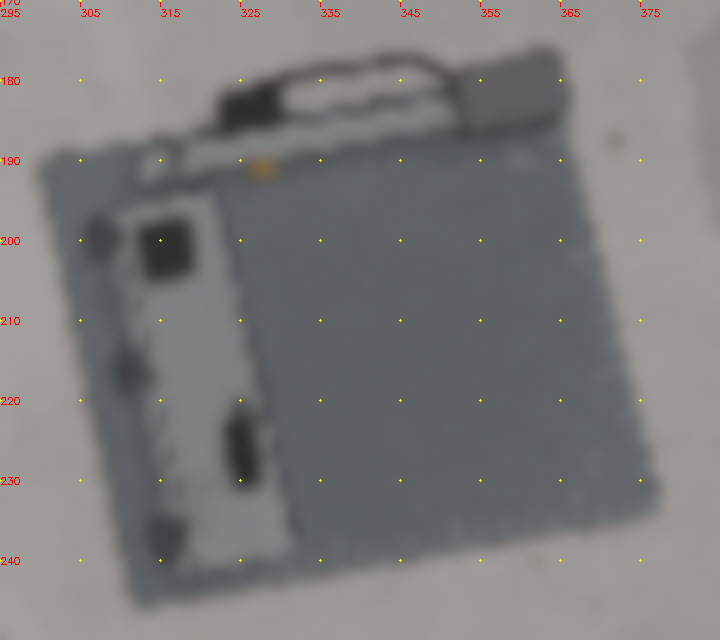

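View pics/c2.png

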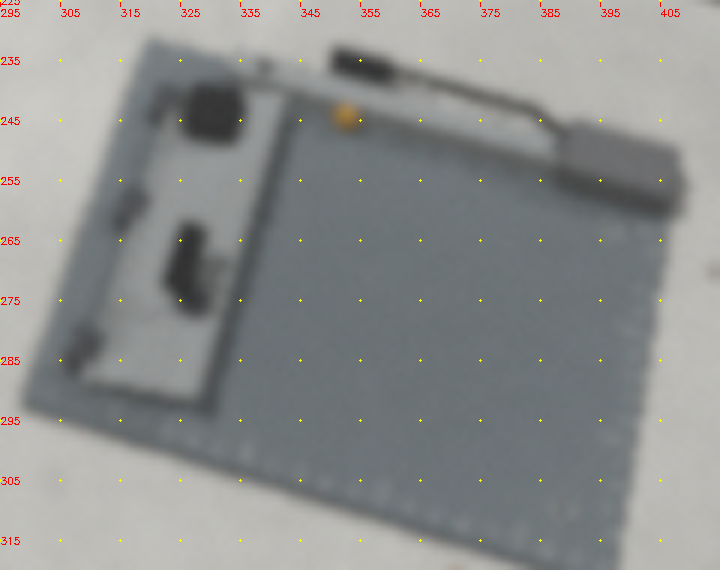

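View pics/c3.png

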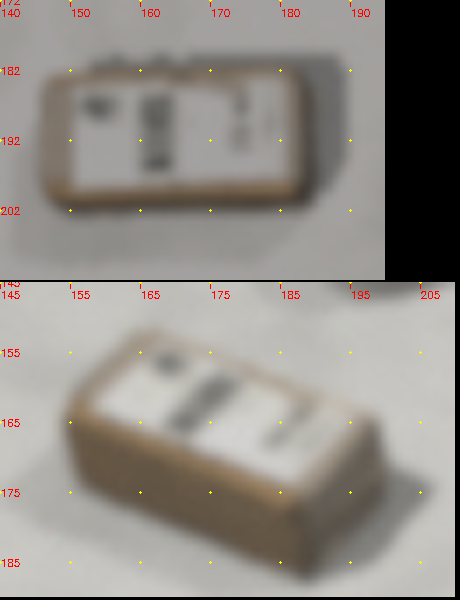

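Read off the crops:
- **Tray plate corners, top view:** rear-left (300,190.6), front-left (311.6,245.9), front-right (377.3,233.5).
- **Rear feeler:** (327.9,191) in top, (352.8,244.5) in scene.
- **T-handle:** (325,226) in top, (326,270) in scene.
- **Small parcel:** corners read in both views.

Next is a pose fit.

```bash
cat > h.py <<'E'
import numpy as np,json
from scipy.spatial.transform import Rotation as R
from scipy.optimize import least_squares
def proj(c,p):
    M=np.linalg.inv(np.array(c["cam_to_world"])); q=M[:3,:3]@np.asarray(p)+M[:3,3]
    f=192/np.tan(np.radians(c["vertical_fov"]/2)); return np.array([c["cx"]+f*q[0]/-q[2],c["cy"]+f*-q[1]/-q[2]])
def w(P,p,z0=0): # planar pose (x,y,yaw) -> world
    c,s=np.cos(P[2]),np.sin(P[2]); return np.array([P[0]+c*p[0]-s*p[1],P[1]+s*p[0]+c*p[1],p[2]+z0])
def hand(t): # handle centre in tray frame; fence dir folded=-y, rotates up to +z
    # d along the fence, n = direction the handle points (folded: +z, upright: +y)
    d=np.array([0,-np.cos(t),np.sin(t)]); n=np.array([0,np.sin(t),np.cos(t)])
    return np.array([-.045,.085,.016])+.028*d+.034*n   # n offset: checked below
E
python3 - <<'E'
from bench import *
from h import *
C={n:read_camera(n) for n in("top","scene")}
def pix(n,x0,y0,s,l): return [(n,((a+.5)/s-.5+x0,(b+.5)/s-.5+y0),p) for a,b,p in l]
x,y=.095,.11
ob=pix("top",295,170,8,[(40,165,(x,y,.008)),(133,607,(-x,y,.008)),(658,508,(-x,-y,.008)),(263,169,(.072,.0215,.0165))])+\
   pix("scene",295,225,6,[(150,40,(x,y,.008)),(22,405,(-x,y,.008)),(618,570,(-x,-y,.008)),(347,117,(.072,.0215,.0165))])
hb=pix("top",295,170,8,[(242,450,0)])+pix("scene",295,225,6,[(187,268,0)])
def f(P): return np.concatenate([proj(C[n],w(P,p))-u for n,u,p in ob]+[proj(C[n],w(P,hand(P[3])))-u for n,u,p in hb])
r=least_squares(f,[.5,-.2,.15,.1],loss='soft_l1'); T=r.x; print("tray",T.round(4)); print(f(T).reshape(-1,2).round(2).tolist())
a,b=.032,.0635
po=pix("top",140,172,7,[(48,72,(a,b,.048)),(303,68,(a,-b,.048)),(303,192,(-a,-b,.048)),(42,190,(-a,b,.048))])+\
  pix("scene",145,145,7,[(68,131,(-a,b,.048)),(148,46,(a,b,.048)),(380,138,(a,-b,.048)),(297,216,(-a,-b,.048)),(88,210,(-a,b,0)),(308,295,(-a,-b,0)),(385,210,(a,-b,0))])
g=lambda P:np.concatenate([proj(C[n],w(P,p))-u for n,u,p in po])
r=least_squares(g,[.6,.3,0.],loss='soft_l1'); print("parcel",r.x.round(4)); print(g(r.x).reshape(-1,2).round(2).tolist())
json.dump(dict(T=list(T),P=list(r.x)),open("p.json","w"))
print("handle",w(T,hand(T[3])),"upright",w(T,hand(np.pi/2)))
# wide parcel rough
E
```

```text
tray [ 0.5342 -0.2743  0.1803  0.1677]
[[-0.44, -0.68], [0.51, 0.4], [0.73, 0.06], [-0.4, 0.05], [-0.67, -0.98], [0.07, -0.42], [0.06, 2.32], [-0.21, 0.21], [0.23, 0.41], [0.4, -1.07]]
parcel [0.5999 0.293  0.0019]
[[-1.72, -1.06], [1.02, -0.84], [0.53, 0.81], [-1.78, 1.46], [-3.29, -1.62], [-0.46, -2.04], [2.1, -0.76], [0.35, 1.6], [-3.25, -0.47], [0.76, 2.78], [2.94, 1.39]]
handle [ 0.47863406 -0.22027672  0.05419771] upright [ 0.46860238 -0.16525348  0.044     ]
```

```bash
cat >> h.py <<'E'
J=json.load(open("p.json")); T=np.array(J["T"]); P=np.array(J["P"])
def quat(yaw): # tool down, y along world heading yaw
    c,s=np.cos(yaw),np.sin(yaw); return R.from_matrix(np.array([[-s,c,0],[c,s,0],[0,0,-1]]).T.T).as_quat()
E
python3 - <<'E'
from bench import *
from h import *
print(R.from_quat(quat(T[2])).as_matrix().round(2).tolist())
h=w(T,hand(T[3]))
best=None
for k in(0,np.pi):
    q=quat(T[2]+k); j=solver.ik(h+[0,0,.08],q); print(j)
    if j is not None and (best is None or abs(j[5])<abs(best[1][5])): best=(q,j)
q=best[0]
fingers.open_jaws()
manip.reach(h+[0,0,.08],q)
print(manip.servo_line(h+[0,0,.002],vel=.08,guard=6),status.get_eef_pos(),status.get_time())
fingers.grasp(30)
print(status.get_grip_width(),status.get_contact_force(),status.get_finger_force(),status.get_time())
import cv2
a=read_camera("top")["image"][150:260,275:395];b=read_camera("scene")["image"][205:330,280:420]
o=[cv2.resize(i,(390,int(390*i.shape[0]/i.shape[1])),interpolation=2)[:345] for i in(a,b)]
H=max(i.shape[0] for i in o);o=[cv2.copyMakeBorder(i,0,H-i.shape[0],0,0,0) for i in o]
cv2.imwrite("pics/g1.png",np.hstack(o))
E
```

```text
[[-0.18, 0.98, 0.0], [0.98, 0.18, 0.0], [0.0, 0.0, -1.0]]
[-5.13973977e-01  2.67137076e-01  1.95100688e+00 -4.44089210e-16
  9.23448702e-01 -6.94310476e-01]
[-5.13973977e-01  2.67137076e-01  1.95100688e+00 -4.44089210e-16
  9.23448702e-01  2.44728218e+00]
False [ 0.47921165 -0.22059113  0.0567494 ] 4.5417
0.027204906184911615 [ 1.30147716 -0.2730277   0.99146164] 30.281552374362946 5.1
```

View pics/g1.png

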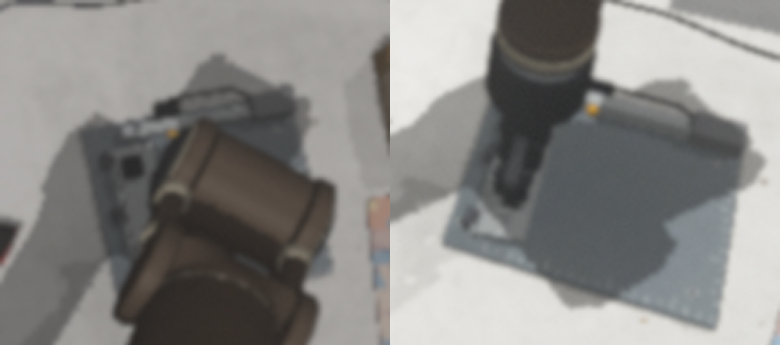

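The 27 mm grip width means the jaws are on the handle ends; the picture shows the fingers over the handle. Next, swing the fence.

```bash
python3 - <<'E'
from bench import *
from h import *
p0=status.get_eef_pos(); t0=T[3]; h0=w(T,hand(t0))
for t in np.linspace(t0,np.pi/2,9)[1:]:
    manip.servo_line(p0+w(T,hand(t))-h0,vel=.06)
    print(round(t,2),np.round(status.get_contact_force(),1),round(status.get_grip_width(),4))
c,s=np.cos(T[2]),np.sin(T[2]); d=np.array([-s*.028,c*.028,-.034]); d/=np.linalg.norm(d)
p=np.array(status.get_eef_pos())
print(manip.servo_line(p+.012*d,vel=.02,guard=14), (np.array(status.get_eef_pos())-p)@d, status.get_contact_force(),status.get_eef_pos(),status.get_time())
E
```

```text
0.34 [ 1.4 -2.8 -3.3] 0.0268
0.52 [ 2.2 -4.1 -3.9] 0.0269
0.69 [ 2.4 -3.6 -0.8] 0.0271
0.87 [ 0.4 -3.9  0.6] 0.0272
1.04 [-0.9 -3.8  4.7] 0.0269
1.22 [-0.9 -2.1  6.1] 0.0271
1.4 [ 0.2 -2.   6. ] 0.027
1.57 [1.6 1.3 7.1] 0.0271
True 0.007057324543679612 [-1.86974008 -1.30324001  4.79600288] [ 0.46875408 -0.15986772  0.04161943] 7.8833
```

```bash
python3 - <<'E'
from bench import *
from h import *
import cv2
c,s=np.cos(T[2]),np.sin(T[2]); d=np.array([-s,c,0])
p=np.array(status.get_eef_pos())
print(manip.servo_line(p+.012*d,vel=.02,guard=15), (np.array(status.get_eef_pos())-p)@d, status.get_contact_force(),status.get_time())
p=np.array(status.get_eef_pos())
fingers.open_jaws(); print(status.get_contact_force())
manip.servo_line(p+[0,0,.09],vel=.15)
q=status.get_eef_rot()
q=quat(P[2]); manip.reach(w(P,(0,0,.2)),q)
print(status.get_joint_pos(),status.get_time())
a=read_camera("top")["image"][165:255,290:395];b=read_camera("scene")["image"][215:330,280:420]
o=[cv2.resize(i,(390,int(390*i.shape[0]/i.shape[1])),interpolation=2) for i in(a,b)]
H=max(i.shape[0] for i in o);o=[cv2.copyMakeBorder(i,0,H-i.shape[0],0,0,0) for i in o]
cv2.imwrite("pics/g2.png",np.hstack(o))
E
```

```text
True -3.487832181451451e-05 [ 0.2212565  -1.34930273  1.60724544] 8.225
[-0.2570908   0.59836388  0.86572872]
[ 3.87591718e-01  4.35293501e-01  1.56735685e+00 -6.25271278e-04
  1.14010411e+00  3.86999543e-01] 11.3167
```

View pics/g2.png

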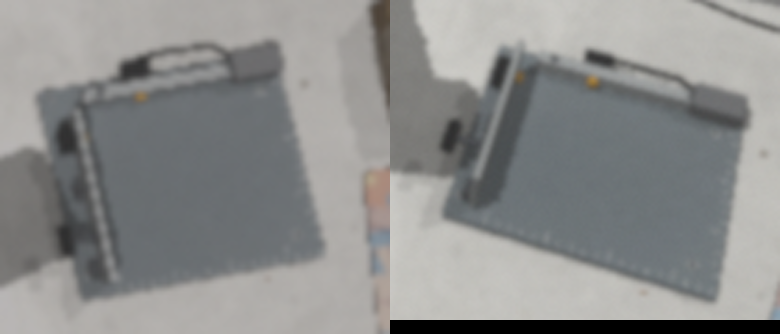

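The fence stands upright on its stop: a 15 N push gave no movement, and the picture shows the plate edge-on with its brass feeler visible. Next, grasp the small parcel.

```bash
python3 - <<'E'
from bench import *
from h import *
import cv2
print(manip.servo_line(w(P,(0,0,.037)),vel=.12,guard=8),status.get_eef_pos())
fingers.grasp(35)
print(status.get_grip_width(),status.get_contact_force(),status.get_moment(),status.get_time())
p=np.array(status.get_eef_pos())
manip.servo_line(p+[0,0,.11],vel=.12)
print(status.get_grip_width(),status.get_contact_force(),status.get_moment(),status.get_time())
a=read_camera("top")["image"][140:250,110:230];b=read_camera("scene")["image"][90:230,90:260]
o=[cv2.resize(i,(390,int(390*i.shape[0]/i.shape[1])),interpolation=2) for i in(a,b)]
H=max(i.shape[0] for i in o);o=[cv2.copyMakeBorder(i,0,H-i.shape[0],0,0,0) for i in o]
cv2.imwrite("pics/g3.png",np.hstack(o))
E
```

```text
False [0.60082961 0.29340101 0.0381895 ]
0.0638176892866686 [-0.07896103 -0.69340949  4.55442258] [-0.04663892  0.15961089  0.03041852] 13.2583
0.06336472978680313 [ 0.09295183  0.06519599 -2.8908377 ] [0.01785537 0.0159471  0.05063564] 14.3333
```

View pics/g3.png

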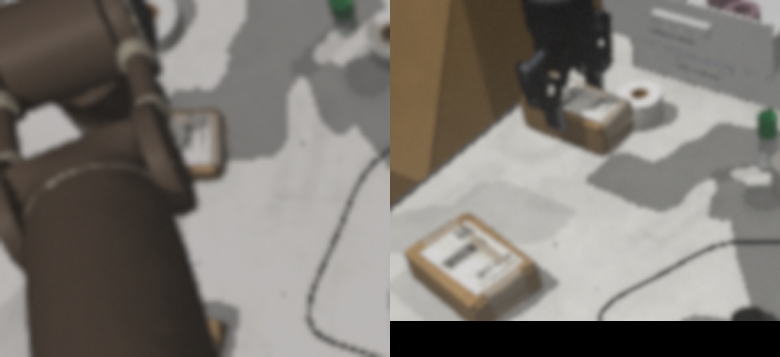

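The small parcel is held (width 63.8 mm) and lifted level, and the wide one is untouched. Carry it to the tray.

```bash
python3 - <<'E'
from bench import *
from h import *
q=quat(T[2])
manip.reach(w(T,(.023,-.003,.16)),q)
manip.servo_line(w(T,(.023,-.003,.058)),vel=.1)
print(status.get_contact_force(),status.get_moment())
p=np.array(status.get_eef_pos())
print(manip.servo_line(p-[0,0,.018],vel=.015,guard=4),status.get_eef_pos(),status.get_contact_force(),status.get_moment(),status.get_grip_width(),status.get_time())
E
```

```text
[ 0.41479278 -0.70502586 -2.38508561] [-0.03180807 -0.00600229 -0.00084747]
True [ 0.5577865  -0.27333374  0.0461579 ] [-1.0938531   0.43175926  4.9472112 ] [ 0.06662657 -0.05507717  0.05838577] 0.06345272962692682 18.425
```

```bash
cat >> h.py <<'E'
ex=np.array([np.cos(T[2]),np.sin(T[2]),0]); ey=np.array([-np.sin(T[2]),np.cos(T[2]),0])
def rep(status):
    p=np.array(status.get_eef_pos())-[T[0],T[1],0]; F=np.array(status.get_contact_force())
    print("tray xyz",(p@ex).round(4),(p@ey).round(4),p[2].round(4),"F",(F@ex).round(1),(F@ey).round(1),F[2].round(1),"Mz",np.round(status.get_moment()[2],2),"w",round(status.get_grip_width(),4),"t",round(status.get_time(),2))
E
python3 - <<'E'
from bench import *
from h import *
for d,g,n in((ex,20,.035),(ey,20,.04),(ex,12,.008)):
    p=np.array(status.get_eef_pos()); print(manip.servo_line(p+n*d,vel=.02,guard=g)); rep(status); manip.sleep(.3); rep(status)
E
```

```text
True
tray xyz 0.0373 -0.0032 0.0466 F -1.5 -0.5 4.4 Mz -0.14 w 0.0634 t 19.48
tray xyz 0.0373 -0.0032 0.0466 F -1.6 -1.3 4.6 Mz -0.05 w 0.0636 t 19.78
True
tray xyz 0.0378 0.0202 0.0467 F 0.0 -3.4 0.4 Mz -0.08 w 0.0636 t 21.1
tray xyz 0.0377 0.0198 0.0468 F 0.2 -2.9 -2.1 Mz -0.12 w 0.0635 t 21.4
True
tray xyz 0.0386 0.0195 0.0467 F -0.5 -0.6 3.8 Mz 0.08 w 0.0636 t 21.68
tray xyz 0.0385 0.0195 0.0467 F -0.8 0.8 6.1 Mz 0.19 w 0.064 t 21.98
```

The guard backs off after contact, so I'll press in small unguarded steps and watch the steady force.

```bash
cat >> h.py <<'E'
def press(manip,status,tx,ty,z,gx,gy,step=.001,n=14):
    """step the target towards +x/+y until steady forces reach gx, gy"""
    for i in range(n):
        F=np.array(status.get_contact_force()); fx,fy=-F@ex,-F@ey
        if fx>=gx and fy>=gy: break
        tx+=step*(fx<gx); ty+=step*(fy<gy)
        manip.servo_line(np.array([T[0],T[1],0])+tx*ex+ty*ey+[0,0,z],vel=.02); manip.sleep(.1); print(round(tx,4),round(ty,4),end=" "); rep(status)
    return tx,ty
E
python3 - <<'E'
from bench import *
from h import *
tx,ty=press(manip,status,.0385,.0195,.0462,15,-99)
tx,ty=press(manip,status,tx,ty,.0462,10,15)
print(tx,ty)
E
```

```text
0.0395 0.0195 tray xyz 0.0387 0.0195 0.0468 F -4.0 0.0 7.3 Mz 0.14 w 0.0634 t 22.33
0.0405 0.0195 tray xyz 0.0387 0.0195 0.0468 F -5.2 -0.3 8.6 Mz 0.11 w 0.0637 t 22.68
0.0415 0.0195 tray xyz 0.0389 0.0195 0.0468 F -6.8 -0.1 9.7 Mz 0.07 w 0.0633 t 23.03
0.0425 0.0195 tray xyz 0.039 0.0195 0.0469 F -9.1 -1.5 12.7 Mz 0.01 w 0.0635 t 23.38
0.0435 0.0195 tray xyz 0.0391 0.0195 0.047 F -11.9 -1.5 13.8 Mz 0.05 w 0.0638 t 23.73
0.0445 0.0195 tray xyz 0.0393 0.0195 0.047 F -14.5 -1.8 15.2 Mz 0.09 w 0.0637 t 24.08
0.0455 0.0195 tray xyz 0.0395 0.0195 0.047 F -15.0 -1.3 16.1 Mz 0.1 w 0.0635 t 24.43
0.0465 0.0195 tray xyz 0.0398 0.0194 0.0471 F -18.1 -2.2 17.6 Mz 0.16 w 0.0636 t 24.78
0.0465 0.0205 tray xyz 0.0403 0.0195 0.0471 F -16.3 -4.3 16.6 Mz 0.24 w 0.0638 t 25.13
0.0465 0.0215 tray xyz 0.041 0.0196 0.047 F -15.0 -5.9 12.8 Mz 0.2 w 0.0634 t 25.48
0.0465 0.0225 tray xyz 0.0415 0.0198 0.047 F -13.9 -8.9 12.1 Mz 0.26 w 0.0635 t 25.83
0.0465 0.0235 tray xyz 0.042 0.0201 0.047 F -13.9 -9.6 10.0 Mz 0.36 w 0.0638 t 26.18
0.0465 0.0245 tray xyz 0.0423 0.0205 0.0471 F -12.8 -10.9 8.9 Mz 0.26 w 0.0637 t 26.53
0.0465 0.0255 tray xyz 0.0424 0.0207 0.0472 F -13.0 -12.5 8.8 Mz 0.14 w 0.0636 t 26.88
0.0465 0.0265 tray xyz 0.0424 0.0207 0.0472 F -13.9 -15.7 8.1 Mz 0.14 w 0.0638 t 27.23
0.04650000000000001 0.026500000000000006
```

```bash
python3 - <<'E'
from bench import *
from h import *
import cv2
tx,ty=press(manip,status,.0465,.0265,.0485,22,-99)
tx,ty=press(manip,status,tx,ty,.0485,20,24)
print(tx,ty)
a=read_camera("top")["image"][165:255,290:395];b=read_camera("scene")["image"][215:330,280:420]
o=[cv2.resize(i,(390,int(390*i.shape[0]/i.shape[1])),interpolation=2) for i in(a,b)]
H=max(i.shape[0] for i in o);o=[cv2.copyMakeBorder(i,0,H-i.shape[0],0,0,0) for i in o]
cv2.imwrite("pics/g4.png",np.hstack(o))
E
```

```text
0.0475 0.0265 tray xyz 0.0424 0.0209 0.0478 F -13.1 -16.8 0.7 Mz 0.12 w 0.0637 t 27.61
0.0485 0.0265 tray xyz 0.0425 0.0209 0.0479 F -15.1 -16.9 2.1 Mz 0.13 w 0.0636 t 27.96
0.0495 0.0265 tray xyz 0.0426 0.0209 0.0479 F -17.4 -16.5 3.5 Mz 0.12 w 0.0638 t 28.31
0.0505 0.0265 tray xyz 0.0427 0.021 0.048 F -17.9 -16.6 6.2 Mz 0.06 w 0.0637 t 28.66
0.0515 0.0265 tray xyz 0.0428 0.0209 0.048 F -21.8 -16.0 7.7 Mz 0.06 w 0.0637 t 29.01
0.0525 0.0265 tray xyz 0.0429 0.021 0.048 F -22.9 -18.3 9.3 Mz -0.03 w 0.0636 t 29.36
0.0525 0.0275 tray xyz 0.0429 0.021 0.048 F -23.2 -20.5 8.0 Mz -0.09 w 0.0637 t 29.71
0.0525 0.0285 tray xyz 0.0429 0.021 0.048 F -24.6 -22.1 7.0 Mz -0.1 w 0.0636 t 30.06
0.0525 0.0295 tray xyz 0.0429 0.0211 0.048 F -22.8 -25.1 6.1 Mz -0.12 w 0.0637 t 30.41
0.052500000000000005 0.029500000000000002
```

View pics/g4.png

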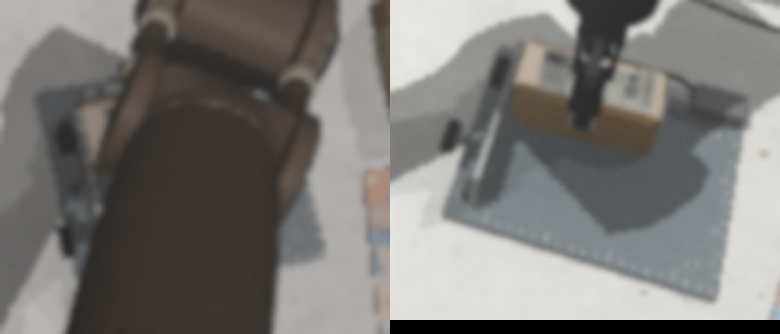

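Picture: the parcel lies in the corner with its long side along the rear fence and its end against the side fence, steady at 23–25 N each way. The TCP is at the expected home position, (42.9, 21.1) against (43, 21.5) mm. A small yaw wiggle will show whether it sits flush.

```bash
python3 - <<'E'
from bench import *
from h import *
p=np.array([T[0],T[1],0])+.0525*ex+.0295*ey+[0,0,.0485]
for a in(.012,.024,.012,0,-.012,-.024,-.012,0):
    manip.servo_line(p,vel=.02,frame=quat(T[2]+a)); manip.sleep(.15)
    r=R.from_quat(status.get_eef_rot()).as_matrix(); print(a,"yaw-T",round(np.arctan2(r[1,1],r[0,1])-T[2],4),end=" "); rep(status)
E
```

```text
0.012 yaw-T 0.0158 tray xyz 0.0428 0.0216 0.0476 F -23.4 -24.1 5.9 Mz -0.32 w 0.0639 t 30.91
0.024 yaw-T 0.0262 tray xyz 0.0428 0.022 0.0476 F -24.3 -23.2 5.4 Mz -0.64 w 0.0639 t 31.31
0.012 yaw-T 0.0176 tray xyz 0.0432 0.0221 0.0475 F -23.1 -22.7 4.1 Mz 0.06 w 0.064 t 31.71
0 yaw-T 0.0078 tray xyz 0.0435 0.0221 0.0473 F -21.9 -22.1 3.5 Mz 0.57 w 0.0639 t 32.11
-0.012 yaw-T -0.0011 tray xyz 0.0433 0.0221 0.0472 F -22.0 -23.4 2.5 Mz 1.18 w 0.0636 t 32.51
-0.024 yaw-T -0.0103 tray xyz 0.0431 0.0219 0.0471 F -21.3 -22.9 1.8 Mz 1.7 w 0.0637 t 32.91
-0.012 yaw-T -0.0024 tray xyz 0.0437 0.022 0.0471 F -20.5 -22.8 0.8 Mz 0.9 w 0.0635 t 33.31
0 yaw-T 0.0041 tray xyz 0.0437 0.022 0.0471 F -19.9 -23.9 1.2 Mz -0.16 w 0.0632 t 33.71
```

The wiggle seated it about 1 mm further, so I'll press a little harder with a decaying wiggle and check that it converges.

```bash
python3 - <<'E'
from bench import *
from h import *
for a,dx,dy in((.012,.002,.001),(-.008,.002,.002),(.01,.002,.002),(-.002,.002,.002),(.007,.002,.002),(.001,.002,.002),(.004,.002,.002)):
    p=np.array([T[0],T[1],0])+(.0525+dx)*ex+(.0295+dy)*ey+[0,0,.0478]
    manip.servo_line(p,vel=.02,frame=quat(T[2]+a)); manip.sleep(.2)
    r=R.from_quat(status.get_eef_rot()).as_matrix(); print(a,"yaw-T",round(np.arctan2(r[1,1],r[0,1])-T[2],4),end=" "); rep(status)
manip.sleep(1); rep(status)
E
```

```text
0.012 yaw-T 0.0139 tray xyz 0.0439 0.0223 0.0471 F -26.7 -25.7 6.7 Mz -0.71 w 0.0634 t 34.17
-0.008 yaw-T 0.0036 tray xyz 0.0439 0.0223 0.0471 F -25.8 -27.0 5.6 Mz 1.1 w 0.0636 t 34.62
0.01 yaw-T 0.0147 tray xyz 0.0439 0.0225 0.0471 F -26.8 -27.1 5.2 Mz -0.18 w 0.0637 t 35.08
-0.002 yaw-T 0.0096 tray xyz 0.0439 0.0225 0.0471 F -27.3 -27.1 6.3 Mz 1.12 w 0.0638 t 35.52
0.007 yaw-T 0.0134 tray xyz 0.0439 0.0225 0.0471 F -25.3 -26.4 5.2 Mz 0.11 w 0.0638 t 35.98
0.001 yaw-T 0.0108 tray xyz 0.0439 0.0225 0.0471 F -24.9 -26.0 5.4 Mz 0.77 w 0.0639 t 36.42
0.004 yaw-T 0.012 tray xyz 0.0439 0.0225 0.0471 F -27.2 -27.2 5.0 Mz 0.47 w 0.064 t 36.88
tray xyz 0.0439 0.0225 0.0471 F -26.8 -27.6 5.6 Mz 0.45 w 0.064 t 37.88
```

```bash
python3 - <<'E'
from bench import *
from h import *
import cv2
p=np.array([T[0],T[1],0])+.0545*ex+.0315*ey+[0,0,.0475]
manip.servo_line(p,vel=.02,frame=quat(T[2]+.008)); manip.sleep(.5); rep(status)
z=R.from_quat(status.get_eef_rot()).as_matrix()[:,2]; print("tilt x,y",z@ex,z@ey,status.get_moment())
b=read_camera("scene")["image"][220:290,300:400]
cv2.imwrite("pics/g5.png",cv2.resize(b,(800,560),interpolation=2))
E
```

```text
tray xyz 0.0439 0.0225 0.0471 F -27.1 -26.3 7.9 Mz -0.08 w 0.0634 t 38.62
tilt x,y -0.01930507576409722 -0.011147063826459701 [-4.69102654  3.57948358 -0.07781161]
```

View pics/g5.png

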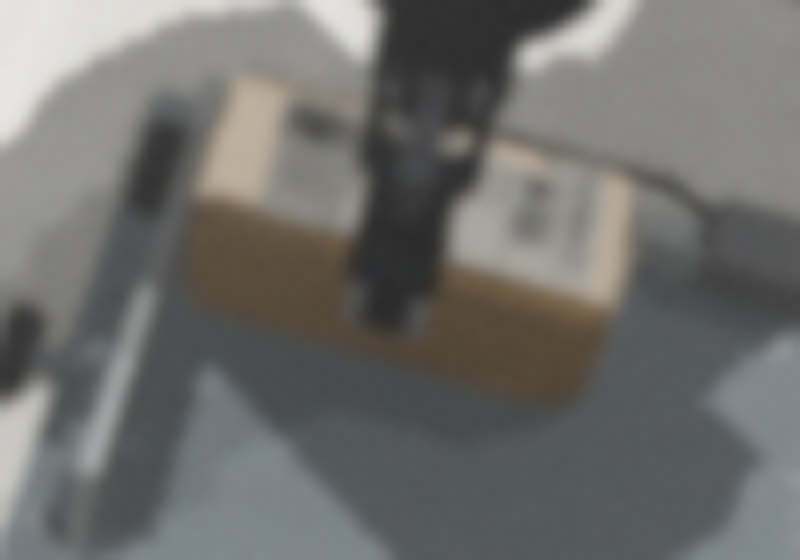

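The parcel's top-left edge (200,195) coincides with the line of the fence's top edge, so it is touching. The tool leans about 1° under load, so I'll counter-tilt to set the parcel flat.

```bash
python3 - <<'E'
from bench import *
from h import *
q0=R.from_quat(quat(T[2]+.008)); tx=ty=0
def tiltq(tx,ty): # tip moves +tx along ex, +ty along ey
    return (R.from_rotvec(-tx*ey+ty*ex)*q0).as_quat()
p=np.array([T[0],T[1],0])+.0545*ex+.0315*ey+[0,0,.0470]
for i in range(4):
    z=R.from_quat(status.get_eef_rot()).as_matrix()[:,2]; tx-=.7*(z@ex); ty-=.7*(z@ey)
    manip.servo_line(p,vel=.02,frame=tiltq(tx,ty)); manip.sleep(.25)
    r=R.from_quat(status.get_eef_rot()).as_matrix(); z=r[:,2]
    print(round(tx,4),round(ty,4),"tilt",(z@ex).round(4),(z@ey).round(4),"yaw",round(np.arctan2(r[1,1],r[0,1])-T[2],4),end=" "); rep(status)
manip.sleep(.6); rep(status)
E
```

```text
0.0135 0.0078 tilt -0.0061 -0.003 yaw 0.0126 tray xyz 0.0437 0.0225 0.0467 F -27.3 -24.8 9.1 Mz -0.44 w 0.0639 t 39.17
0.0178 0.0099 tilt -0.0021 -0.0009 yaw 0.0126 tray xyz 0.0436 0.0225 0.0466 F -27.0 -27.5 8.7 Mz -0.49 w 0.0636 t 39.67
0.0193 0.0105 tilt -0.0007 -0.0003 yaw 0.0127 tray xyz 0.0436 0.0225 0.0466 F -27.8 -27.0 9.2 Mz -0.55 w 0.0634 t 40.17
0.0198 0.0107 tilt -0.0002 -0.0001 yaw 0.0126 tray xyz 0.0436 0.0225 0.0465 F -26.9 -26.0 9.4 Mz -0.49 w 0.0633 t 40.67
tray xyz 0.0436 0.0225 0.0466 F -27.2 -26.7 8.7 Mz -0.47 w 0.0634 t 41.27
```

```bash
python3 - <<'E'
from bench import *
from h import *
rep(status); print(order.job_done())
E
```

```text
tray xyz 0.0436 0.0225 0.0466 F -27.2 -26.7 8.7 Mz -0.47 w 0.0634 t 41.27
the job is handed in; nothing more can be done
None
```

I handed the job in at 41.3 s with the side fence upright on its stop and the small parcel held flat in the tray corner, pressed at about 27 N against each fence. I judged fence contact and flush feelers from the steady forces, the final position (within about 1 mm of expected home) and one blurry picture; I could not see the feelers themselves.

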